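# Put the blue paste pot back into its tight row

### The arm

A 6-joint arm with a two-finger parallel gripper is mounted at the origin on a cart in front of the work surface, level with it; the furniture and walls round the work are solid. World frame = base frame: x ahead of the robot, y to its left, z up, the work surface at z = 0. Lengths are in m, angles in rad, forces in N, time in s.
With the tool pointing down it reaches from about 0.35 to 0.775 m from the base axis. Payload 7.3 kg.
Tool frame: the origin (TCP) lies at the very end of the fingers, on their centre line; the grasp point (between the pads) lies 19 mm behind it (r.grasp_offset is the distance from the TCP to the grasp point, in m); z points along the fingers, y is the line along which they close (so a half turn about z gives the same grasp; the last joint's range is limited). The gripper opens to 92 mm and grips with 3 to 60 N. Pads are 19 mm wide; open, the fingers measure 130 mm over their backs; the gripper's body (75 mm by 190 mm) begins 47 mm behind the grasp point.
Start: joints at [1.136, 0.342, 1.524, -0, 1.275, -0.146], TCP at [0.15, 0.503, 0.227] pointing down, gripper open.
Joint ranges: [-2.53, 2.53], [-0.77, 2.02], [0.04, 2.7], [-1, 4.14], [0.28, 2.66], [-3.11, 3.11]. Speed limits (rad/s): [2.57, 2.57, 3.14, 3.14, 3.14, 3.14].

### API

Orientations are given as [roll, pitch, yaw] about the fixed x, y, z axes, in that order (R = Rz(yaw) Ry(pitch) Rx(roll)).
In Python, from rig import r, imaging, close_job gives the robot as it stands.
- The arm moves only by the tool send_rows, never from a script. Its argument "moves" is a list of rows, each an object with "delta_pos": the shift along the tool's x, y, z as a fraction of full scale, a list of three; "delta_rot": the turn, a rotation vector about the tool's x, y, z as a fraction of full scale, a list of three. In form: [{"delta_pos": [dx, dy, dz], "delta_rot": [ax, ay, az]}, ...]. A call has 1 to 10 rows; each row is the pose to reach, as a shift and turn from the pose commanded when the call began, along the tool's axes at that moment; what a row does not reach only later rows make up. Full scale, the value 1, is 25 cm for a shift and 45 degrees for a turn. A row lasts 1/10 s, in which the tool goes at most 50 mm and 8.59 degrees, less where a joint would pass 70% of its speed; a pose out of reach is approached as far as the arm can. A call with a number of a shift or a turn outside -1 to 1 is refused whole. A call with a gripper value outside its range is refused whole. "gripper" is the opening in per cent of the stroke, from 0 (shut) to 100 (fully open), set as the call begins (left out, the last holds). The fingers move at their own pace and stop on an object; the grip force is fixed at half the most. Time passes only in rows, so rows that repeat a pose let the fingers close. It gives the time, the measured TCP pose, the force, the opening and the grip force at its end, in the units of the state.
- r.get_state(): the state, without advancing time (a new reading comes with each control period).
- imaging.read_camera(name): name is "scene" or "top" or "wrist"; returns the picture (400x640x3 uint8, red, green, blue); there is no depth.
- imaging.get_calibration(name): a dict with "fx", "fy", "cx", "cy" (pixels), "D" ([k1, k2, p1, p2, k3] as OpenCV has them; the pictures are not rectified), "rvec" (rotation vector, rad) and "tvec" (3), from world to camera coordinates, as OpenCV has them. Camera axes: x right, y down, z forward; pixel columns grow to the right and rows downward; lengths in m; the calibration is good to about 2 mm. A picture is of the moment at which its call begins: read the wrist's pose just before it. get_calibration takes no time and is no camera call; for the wrist camera it gives the pose at the moment of the call.
- close_job(): hands the job in; it is judged then, once.
The state is a dict: "time_s": time; "qpos": joint angles; "dq": joint speeds; "tau": joint torques, N m; "position": TCP position; "tool_rot": TCP orientation; "force": force on the tool from outside, world axes, zero at the start; "moment": the same for the moment, N m; "grip_width": finger opening in m; "grip_force": force on a finger pad.
Only numpy, scipy, OpenCV 4.12 (cv2) and the standard library are available. Lean on these libraries where they do the work, as an engineer would, in place of code of your own. Each camera call takes 0.05 s, during which the arm holds its last target. There are 200 camera calls.

### The job

Put the blue paste pot back in the rack on the bench, between the two yellow pots and the two red ones: nudge the row apart along the channel to open a gap, set the blue pot down in it, and then slide the stop back up until the sprung pad at the other end just gives and holds all five pots lightly pressed together. Work gently, by feel: do not jam or squeeze the pots hard, neither against each other nor at the end of the stop's travel, do not lift the yellow or red pots out of the rack, and leave the cup, the tape roll and the glue bottle where they are.

Things in the scene. Friction and masses are not known exactly. Their poses are not given: they have to be found in the camera images.
- paste_rack: Aluminium channel rack fixed to the bench, 68 mm wide (x), 280 mm long (y). Channel along y: floor 6 mm above the bench, rails 40 mm apart, 5 mm thick, tops 14 mm above the bench. Origin: on the bench, on the centre line. From +y to -y: blue cheek (50 mm wide, top 31 mm) with sprung rubber pad, two yellow pots, two red, black stop. The face of the pad stands at y = 0.090 to 0.106: it varies and is not measured.
- rack_stop (a joint): Black sliding stop (m). 0: its face is at y = -0.090 in the frame of the rack; positive: farther open, toward -y; hard end at +0.005. Starts at -0.034 to -0.031, up to 4 mm from the last pot. Slides stiffly at 6 N (a pot at about 0.4 N), stays where left. Opposite it the sprung pad yields 1 mm per 6 N, at most 4.5 mm. Five pots take 180 mm; after the release 1 N or more of the pressure must remain in the row.
- stop_tab (a point): Middle of the top of the orange tab on the sliding stop, 44.5 mm above the bench. The tab is 20 mm wide across the channel, 12 mm along it, and rises from the black block (top 26.5 mm above the bench; 38 mm wide, 30 mm long), whose face toward the pots is 17 mm from the middle of the tab. It can be gripped across the channel or pushed.
- yellow_a: Yellow-lidded round paste pot with a screwed-on lid, solid, 36 mm across, 22 mm high, 60 g. Origin: centre of its underside; z up. First in the row, 0 to 16 mm from the pad of the cheek.
- yellow_b: Yellow-lidded round paste pot with a screwed-on lid, solid, 36 mm across, 22 mm high, 60 g. Origin: centre of its underside; z up. Second in the row, left neighbour of the place to fill.
- red_a: Red-lidded round paste pot with a screwed-on lid, solid, 36 mm across, 22 mm high, 60 g. Origin: centre of its underside; z up. Third in the row, right neighbour of the place to fill; it can be gripped across the channel, above the rails, and slid along.
- red_b: Red-lidded round paste pot with a screwed-on lid, solid, 36 mm across, 22 mm high, 60 g. Origin: centre of its underside; z up. Last in the row, next to the sliding stop.
- blue_pot: Blue-lidded round paste pot with a screwed-on lid, solid, 36 mm across, 22 mm high, 60 g. Origin: centre of its underside; z up. Starts on the bench in front of the rack.
- white_cup: Off-white cup, 59 mm across, 54 mm high, a bystander on the bench in front of the rack. Origin: centre of its underside.
- tape_roll: Roll of yellowish tape lying flat, 83 mm across, 18 mm high, a bystander in front of the rack. Origin: centre of its underside.
- glue_bottle: Small white bottle, 30 mm across, 96 mm high, a bystander behind the rack. Origin: centre of its underside.
There are look-alikes about, which are no part of the job. What is shaped like the yellow_b but black or orange is not meant. Leave any orange look-alike of the blue_pot alone.

How it is judged:
On the way, in this order (a step that is already met when the one before it is completed fails the run):
1. The row is open between the yellow and the red pots by at least the width of a pot (horizontal distance between yellow_b and red_a above 0.0722 m), for 0.2 s.
2. The blue pot stands upright on the channel floor between the yellow and the red pots (y of blue_pot in the frame of paste_rack between -0.012 and 0.026 m and x of blue_pot in the frame of paste_rack between -0.005 and 0.005 m and z of blue_pot in the frame of paste_rack below 0.009 m and angle between blue_pot's own z axis and vertical below 0.08 rad), for 0.2 s.
At the end, for the whole second after the job is handed in: All five pots stand upright (0.08 rad) on the channel floor (within 3 mm; within 5 mm of its centre line) in the order yellow, yellow, blue, red, red from the cheek, and the row is held together: the blue pot is pressed with over 1 N by the yellow and by the red one beside it; it is at rest (all of step 2 and y of yellow_a in the frame of paste_rack between 0.03 and 0.102 m and x of yellow_a in the frame of paste_rack between -0.005 and 0.005 m and z of each of yellow_a, yellow_b, red_a, red_b in the frame of paste_rack below 0.009 m and angle between each of yellow_a, yellow_b, red_a, red_b's own z axis and vertical below 0.08 rad and y of yellow_b in the frame of paste_rack between 0.03 and 0.102 m and x of yellow_b in the frame of paste_rack between -0.005 and 0.005 m and y of red_a in the frame of paste_rack between -0.085 and -0.01 m and x of red_a in the frame of paste_rack between -0.005 and 0.005 m and y of red_b in the frame of paste_rack between -0.085 and -0.01 m and x of red_b in the frame of paste_rack between -0.005 and 0.005 m and contact force between blue_pot and yellow_b above 1 N and contact force between blue_pot and red_a above 1 N and linear speed of blue_pot below 0.01 m/s); the robot touches nothing.
It fails at once if A pot is pressed against the rack or its stop with more than 18 N (contact force between any of yellow_a, yellow_b, red_a, red_b, blue_pot and paste_rack above 18 N).
It fails at once if The blue pot is squeezed against a neighbouring pot with more than 12 N (contact force between blue_pot and yellow_a above 12 N or contact force between blue_pot and yellow_b above 12 N or contact force between blue_pot and red_a above 12 N or contact force between blue_pot and red_b above 12 N).
It fails at once if A yellow or red pot is lifted out of the rack (raised 15 mm) or tipped over (z of any of yellow_a, yellow_b, red_a, red_b in the frame of paste_rack above 0.021 m or angle between any of yellow_a, yellow_b, red_a, red_b's own z axis and vertical above 0.5 rad).
It fails at once if The cup, the tape roll or the glue bottle is pushed 20 mm away or knocked over (distance of any of white_cup, tape_roll, glue_bottle from where it was at the start of the episode above 0.02 m or angle between glue_bottle's own z axis and vertical above 0.5 rad).
It also fails if it takes over 70 s, if anything falls off the work surface, if the arm or the gripper's body presses on something with over 40 N, if the wrist force passes 120 N, or if a joint passes its speed limit or range.

## Working session

There is one attempt and no reset: what is moved stays moved. The work goes in short steps, Python scripts to look and compute and a tool call to move; the robot and the scene stay as the last step left them, time stands still between calls to the robot, and variables do not carry over. Pictures are saved under pics/ and viewed, at most 12 in all, crops included, and the job is handed in when it is done.

Besides the shell and the picture viewer there is one more tool, called after "Call:" as name([rows], argument=value, ...), one row to a line, values as JSON. send_rows: Moves the arm, as the interface text tells. Its arguments: {"type":"object","properties":{"moves":{"type":"array","items":{"type":"object","properties":{"delta_pos":{"type":"array","items":{"type":"number"}},"delta_rot":{"type":"array","items":{"type":"number"}}}}},"gripper":{"type":"number"}},"required":["moves"]}

```bash
mkdir -p pics; ls; python3 - <<'E'
from rig import r, imaging
import cv2,numpy as np
s=r.get_state();print(s)
ims=[imaging.read_camera(n) for n in("top","scene")]
for n,i in zip(("top","scene"),ims):
    np.save(f"pics/{n}0.npy",i);cv2.imwrite(f"pics/{n}0.png",i[:,:,::-1]);print(n,imaging.get_calibration(n))
E
```

```text
pics
{'time_s': 0.0, 'qpos': array([ 1.13596938e+00,  3.42685396e-01,  1.52504703e+00,  2.00296308e-05,
        1.27537910e+00, -1.45999783e-01]), 'dq': array([-0.00027253,  0.00150693,  0.00054391, -0.00114498,  0.00051345,
        0.00016722]), 'tau': array([-2.66016259e-04, -4.31237733e+01, -2.44220299e+01,  7.19393953e-02,
        5.58361982e-02, -1.01184066e-04]), 'position': array([0.14933086, 0.50288173, 0.22605386]), 'tool_rot': array([-3.14009272e+00, -2.39917685e-04,  2.85275946e+00]), 'force': array([-0.18242455, -0.2373481 ,  0.28953073]), 'moment': array([-0.00582052,  0.01490759,  0.0185938 ]), 'grip_force': 0.0, 'grip_width': 0.09180322115981283}
top {'fx': 430.2785931740512, 'fy': 430.2785931740512, 'cx': 326.68070286537346, 'cy': 194.65637339135262, 'D': array([-0.10704641,  0.        ,  0.        ,  0.        ,  0.        ]), 'rvec': array([ 2.13469056, -2.12967492,  0.17393108]), 'tvec': array([0.04489806, 0.57117528, 1.14774234])}
scene {'fx': 482.52803040632864, 'fy': 482.52803040632864, 'cx': 317.1198138516532, 'cy': 197.8161548731124, 'D': array([0.01080665, 0.        , 0.        , 0.        , 0.        ]), 'rvec': array([ 1.88656222, -1.10834386,  0.64034879]), 'tvec': array([-0.23788235,  0.32546301,  0.58459246])}
```

View pics/top0.png

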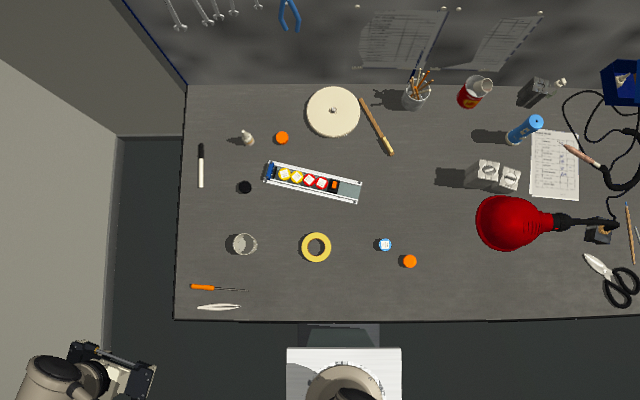

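View pics/scene0.png

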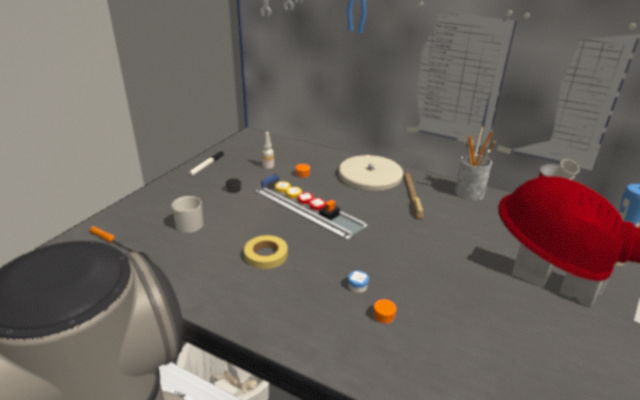

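The top view shows the rack from about (265,170) to (360,195): blue cheek, two yellow and two red pots, orange tab near (334,185). The blue pot is at (385,244), with an orange look-alike at (409,261). The scene view agrees.

```bash
cat > h.py <<'E'
import cv2,numpy as np
from rig import r,imaging
def ray(c,uv,z):
    K=np.array([[c['fx'],0,c['cx']],[0,c['fy'],c['cy']],[0,0,1]])
    R=cv2.Rodrigues(c['rvec'])[0];o=-R.T@c['tvec']
    p=cv2.undistortPoints(np.float64(uv).reshape(-1,1,2),K,c['D']).reshape(-1,2)
    d=np.c_[p,np.ones(len(p))]@R
    return o+d*((z-o[2])/d[:,2])[:,None]
RNG=dict(blue=((95,110,50),(125,255,255)),yellow=((22,130,120),(33,255,255)),red=((0,150,110),(6,255,255)),red2=((174,150,110),(180,255,255)),orange=((7,170,120),(18,255,255)))
def blobs(im,name,amin=8):
    h=cv2.cvtColor(im,cv2.COLOR_RGB2HSV);m=cv2.inRange(h,*RNG[name])
    if name=='red': m|=cv2.inRange(h,*RNG['red2'])
    return [cv2.convexHull(c) for c in cv2.findContours(m,0,1)[0] if len(c)>3 and cv2.contourArea(cv2.convexHull(c))>=amin]
def cen(c):
    m=cv2.moments(c);return np.array([m['m10']/m['m00'],m['m01']/m['m00']])
E
python3 - <<'E'
from h import *
for n in("top","scene"):
    im=np.load(f"pics/{n}0.npy");c=imaging.get_calibration(n)
    for k,z in(("blue",.02),("yellow",.028),("red",.028),("orange",.0445)):
        for b in blobs(im,k):
            if cv2.contourArea(b)>3000: continue
            print(n,k,cen(b).round(1),cv2.contourArea(b),ray(c,cen(b),z).round(4), 'size',np.round(cv2.minAreaRect(b)[1],1))
im=np.load("pics/top0.npy");cv2.imwrite("pics/t1.png",cv2.resize(im[150:270,220:430,::-1],None,fx=3.8,fy=3.8,interpolation=2))
E
```

```text
top blue [384.3 244.2] 112.0 [[ 0.4355 -0.1154  0.02  ]] size [12. 12.]
top blue [269.5 170.9] 74.5 [[0.6447 0.2113 0.02  ]] size [ 5.3 16.9]
top blue [525.9 128.2] 522.5 [[ 0.779  -0.5502  0.02  ]] size [16.  39.4]
top blue [618.6  73.5] 24.5 [[ 0.9707 -0.8866  0.02  ]] size [ 3. 12.]
top blue [630.6  85. ] 588.5 [[ 0.933  -0.9238  0.02  ]] size [43. 22.]
top blue [162.5  52.2] 12.0 [[1.0245 0.5588 0.02  ]] size [15.   1.2]
top blue [153.   39.4] 8.5 [[1.0703 0.5944 0.02  ]] size [15.   0.7]
top blue [289.   16.2] 544.5 [[1.1417 0.1659 0.02  ]] size [22.5 31.3]
top blue [131.7  11.2] 18.0 [[1.1756 0.6779 0.02  ]] size [29.2  0.8]
top yellow [315.7 246.7] 673.5 [[0.428  0.0763 0.028 ]] size [29. 29.]
top yellow [290.4 175.2] 277.0 [[0.6304 0.15   0.028 ]] size [25.3 12.6]
top red [494.7 246.5] 21.5 [[ 0.4274 -0.4272  0.028 ]] size [17.1  1.7]
top red [521.5 220. ] 1893.5 [[ 0.5021 -0.5107  0.028 ]] size [58.7 41.8]
top red [488.8 214.3] 732.5 [[ 0.5187 -0.415   0.028 ]] size [20.2 49.2]
top red [315.1 181.2] 263.0 [[0.6132 0.0794 0.028 ]] size [24.5 12.1]
top orange [202.6 286.8] 105
[... 814 characters left out ...]
1479 0.028 ]] size [23.3 10. ]
scene red [556.4 248.4] 2532.0 [[ 0.6932 -0.4134  0.028 ]] size [128.9  25.9]
scene red [503.8 197.9] 8.5 [[ 0.8359 -0.2903  0.028 ]] size [2.1 5.7]
scene red [311.8 201.7] 249.5 [[0.6068 0.0742 0.028 ]] size [28.2 11.6]
scene orange [384.6 310.4] 380.5 [[ 0.3597 -0.194   0.0445]] size [22. 21.]
scene orange [101.9 233.7] 147.0 [[0.2843 0.3496 0.0445]] size [24.6  6.7]
scene orange [330.4 204.7] 63.5 [[0.5925 0.0215 0.0445]] size [9.4 8.5]
scene orange [302.7 169.8] 135.5 [[0.6982 0.1504 0.0445]] size [12. 13.]
scene orange [482.6 148.7] 8.5 [[ 1.0355 -0.1969  0.0445]] size [ 0.9 12.1]
scene orange [472.2 152.2] 71.5 [[ 1.0004 -0.1783  0.0445]] size [27.7  3.7]
```

View pics/t1.png

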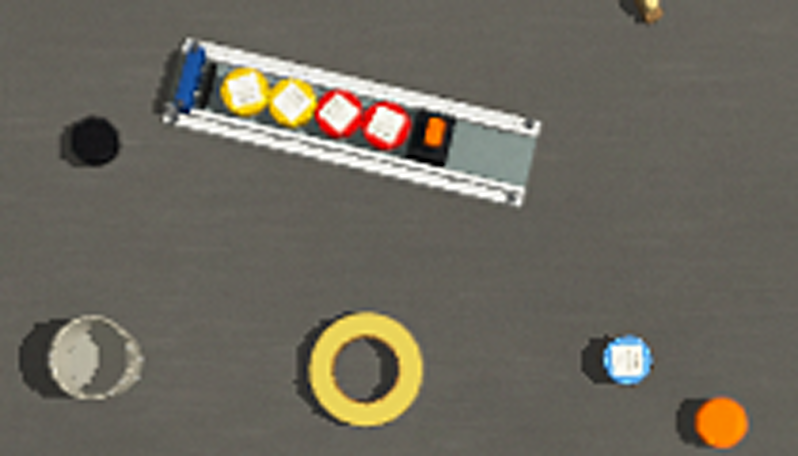

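The crop shows the rack with the pots touching, the tab near (435,131) in the crop, and about 1 pot-width of free channel behind the stop. Positions are consistent: the red and yellow pairs are 72.7 mm apart and the rack yaw is about -0.24. Next I go above the rack with the tool across the channel.

```bash
cat >> h.py <<'E'
def goto(x,y,z,psi):
    s=r.get_state();p=s['position'];a=s['tool_rot'][2]
    d=np.array([x,y,z])-p
    t=np.array([np.cos(a)*d[0]+np.sin(a)*d[1],np.sin(a)*d[0]-np.cos(a)*d[1],-d[2]])/.25
    w=-((psi-a+np.pi)%(2*np.pi)-np.pi)/(np.pi/4)
    print('pos',t.round(4),'rotz',round(w,4),'| at',p.round(4),s['tool_rot'].round(4))
E
python3 -c "
from h import *
goto(.38,.29,.226,2.09);goto(.605,.07,.226,1.332)"
```

```text
pos [-1.1269e+00 -5.5370e-01  5.0000e-04] rotz 0.9712 | at [0.1494 0.5029 0.2261] [-3.1403e+00 -2.0000e-04  2.8528e+00]
pos [-2.2403e+00 -1.1410e+00  5.0000e-04] rotz 1.9363 | at [0.1494 0.5029 0.2261] [-3.1403e+00 -2.0000e-04  2.8528e+00]
```

Call:
send_rows([
  {"delta_pos": [-0.19,-0.09,0],"delta_rot": [0,0,0.16]},
  {"delta_pos": [-0.37,-0.18,0],"delta_rot": [0,0,0.32]},
  {"delta_pos": [-0.55,-0.27,0],"delta_rot": [0,0,0.5]},
  {"delta_pos": [-0.73,-0.37,0],"delta_rot": [0,0,0.65]},
  {"delta_pos": [-0.9,-0.46,0],"delta_rot": [0,0,0.8]},
  {"delta_pos": [-1,-0.52,0],"delta_rot": [0,0,0.97]},
  {"delta_pos": [-1,-0.52,0],"delta_rot": [0,0,0.97]},
])

```text
time_s: 0.8
position: [0.3544, 0.3048, 0.2264]
tool_rot: [-3.141, 0.001, 2.083]
force: [-0.2, 0.8, -0.6]
grip_width: 0.0919
grip_force: 0.0
```

```bash
python3 -c "
from h import *
goto(.605,.07,.226,1.332)"
```

```text
pos [-1.3101  0.4132  0.0017] rotz 0.9564 | at [0.3544 0.3048 0.2264] [-3.1413e+00  1.0000e-03  2.0831e+00]
```

Call:
send_rows([
  {"delta_pos": [-0.16,0.05,0],"delta_rot": [0,0,0.16]},
  {"delta_pos": [-0.33,0.1,0],"delta_rot": [0,0,0.33]},
  {"delta_pos": [-0.5,0.16,0],"delta_rot": [0,0,0.5]},
  {"delta_pos": [-0.67,0.21,0],"delta_rot": [0,0,0.66]},
  {"delta_pos": [-0.83,0.26,0],"delta_rot": [0,0,0.82]},
  {"delta_pos": [-1,0.34,0],"delta_rot": [0,0,0.955]},
  {"delta_pos": [-1,0.41,0],"delta_rot": [0,0,0.955]},
  {"delta_pos": [-1,0.41,0],"delta_rot": [0,0,0.955]},
  {"delta_pos": [-1,0.41,0],"delta_rot": [0,0,0.955]},
])

```text
time_s: 1.7
position: [0.5643, 0.1424, 0.226]
tool_rot: [-3.14, 0.0, 1.343]
force: [-0.0, 0.6, -0.2]
grip_width: 0.0919
grip_force: 0.0
```

```bash
python3 -c "
from h import *
goto(.605,.03,.226,1.332)
c=imaging.get_calibration('wrist');im=imaging.read_camera('wrist');np.save('pics/w1.npy',im);np.savez('pics/w1c.npz',**c)
cv2.imwrite('pics/w1.png',im[:,:,::-1]);print(c)"
```

```text
pos [-4.014e-01  2.599e-01  1.000e-04] rotz 0.0144 | at [0.5643 0.1424 0.226 ] [-3.1397e+00  4.0000e-04  1.3433e+00]
{'fx': 332.03947808647473, 'fy': 332.03947808647473, 'cx': 316.41516225874125, 'cy': 202.50035727046293, 'D': array([-0.04864814,  0.        ,  0.        ,  0.        ,  0.        ]), 'rvec': array([-2.87123304,  0.32675464,  0.04344862]), 'tvec': array([-0.51775575,  0.226154  ,  0.45481208])}
```

View pics/w1.png

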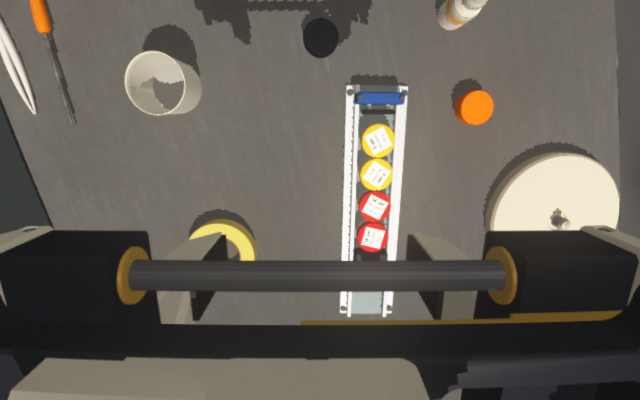

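The wrist view shows all four pots at (378,141), (377,175), (375,206) and (372,237), with the cheek at (380,98) and both rails clear. I'll measure the centre line from the rails and the pots here.

```bash
cat >> h.py <<'E'
def rack(im,c,rows):
    """centre line of rails: per row, first and last bright pixel edge -> z=.014"""
    g=im.min(2).astype(int);P=[]
    for v in rows:
        b=[u for u in range(335,415) if g[v,u]>165]
        if len(b)>3: P.append((v,b[0],b[-1],b))
    return P
def pots(im,c,z=.028):
    out=[]
    for k in('yellow','red'):
        h=cv2.cvtColor(im,cv2.COLOR_RGB2HSV);m=cv2.inRange(h,*RNG[k])
        if k=='red': m|=cv2.inRange(h,*RNG['red2'])
        for b in cv2.findContours(m,0,1)[0]:
            if cv2.contourArea(cv2.convexHull(b))<100: continue
            out.append((k,b))
    return out
E
python3 -c "
from h import *
im=np.load('pics/w1.npy');c=dict(np.load('pics/w1c.npz'))
for k,b in pots(im,c):
    x,y,w,h=cv2.boundingRect(b); print(k,x,y,w,h)
    if x<330 or x>400: continue
    print(ray(c,cen(cv2.convexHull(b)),.028).round(4),cv2.minEnclosingCircle(b))
for p in rack(im,c,range(125,310,20)):
    b=np.array(p[3]);print(p[0],b)
h=cv2.cvtColor(im,cv2.COLOR_RGB2HSV);m=cv2.inRange(h,(105,120,40),(125,255,255));
for b in cv2.findContours(m,0,1)[0]:
    if cv2.contourArea(b)>100: print('cheek',cv2.minAreaRect(b),ray(c,cv2.boxPoints(cv2.minAreaRect(b)),.031).round(4))
"
```

```text
yellow 190 219 66 42
yellow 360 124 35 66
[[0.633  0.1532 0.028 ]] ((376.0, 156.58460998535156), 32.966094970703125)
red 357 191 33 61
[[0.6159 0.0832 0.028 ]] ((373.5, 221.0), 30.696189880371094)
125 [345 346 347 348 349 350 351 352 354 355 356 357 358 395 396 397 398 399
 400 401 402 403 404 405]
145 [345 346 347 348 349 350 351 353 354 355 356 357 358 369 370 371 372 373
 374 375 376 377 378 379 380 381 382 383 384 385 386 387 388 389 390 391
 394 395 396 397 398 399 400 401 402 403 404]
165 [344 345 346 347 348 349 350 353 354 355 356 371 372 373 374 375 376 377
 378 379 380 381 393 394 395 396 397 398 399 400 401 402]
185 [344 345 346 347 348 349 350 352 353 354 355 374 375 376 377 378 379 380
 381 391 392 393 394 395 396 397 398 399 400 401]
205 [343 344 345 346 347 348 349 351 352 353 354 355 356 365 366 367 368 369
 370 371 372 373 374 375 376 377 378 379 380 381 382 383 384 385 386 391
 392 393 394 395 396 397 398 399]
225 [342 343 344 345 346 347 348 350 351 352 353 354 385 389 390 391 392 393
 394 395 396 397 398]
245 [342 343 344 345 346 347 348 349 350 351 352 353 365 366 367 368 369 370
 371 372 373 374 375 376 377 378 379 380 387 388 389 390 391 392 393 394
 395 396]
305 [340 341 342 343 344 345 346 347 348 349 350 351 352 353 354 355 356 357
 358 359 360 361 362 363 364 365 366 367 368 369 370 371 372 373 374 375
 376 377 378 379 383 384 385 386 389 390 391]
cheek ((380.0, 97.5), (11.0, 48.0), 90.0) [[0.624  0.2229 0.031 ]
 [0.6717 0.2122 0.031 ]
 [0.6699 0.2015 0.031 ]
 [0.6219 0.2123 0.031 ]]
```

```bash
python3 -c "
from h import *
im=np.load('pics/w1.npy');c=dict(np.load('pics/w1c.npz'))
M=[]
for v in range(122,250,4):
    p=rack(im,c,[v]);
    if not p: continue
    a=ray(c,[(p[0][1]-.5,v),(p[0][2]+.5,v)],.006)[:,:2];M.append(np.r_[a.mean(0),np.linalg.norm(a[0]-a[1])])
M=np.array(M);f=np.polyfit(M[:,1],M[:,0],1);print('x=',f,'yaw',-np.arctan(f[0]),'w',M[:,2].mean(),M[:,2].std(),'res',(M[:,0]-np.polyval(f,M[:,1])).std())
for n,P in dict(yel=(.633,.1532),red=(.6159,.0832),cheek=(.6469,.2123)).items(): print(n,P[0]-np.polyval(f,P[1]))
print(ray(c,[(380,98+4.5),(377,141)],.031))
ims=[imaging.read_camera('top') for _ in range(1)]
"
```

```text
x= [0.24059207 0.59652226] yaw -0.2361047309489227 w 0.06759027677210197 0.00043665229946899224 res 0.0002484685387548685
yel -0.0003809620237387179
red -0.0006395170228028491
cheek -0.000699953445957413
[[0.64592518 0.20741219 0.031     ]
 [0.63574418 0.16979423 0.031     ]]
```

```bash
python3 -c "
from h import *
goto(.6030,.029,.226,1.335)
im=np.load('pics/w1.npy');c=dict(np.load('pics/w1c.npz'))
g=im.min(2);print(g[78:100,349],g[78:100,404],g[300:322,345],g[300:322,388])
for e in ((349,86),(404,86),(345,314),(388,314)): print(ray(c,[e],.006).round(4))
"
```

```text
pos [-0.4069  0.254   0.0027] rotz 0.0104 | at [0.5641 0.1424 0.2267] [-3.1407e+00  1.0000e-04  1.3432e+00]
[103 102 104 105 104  91 100 178 237 240 227 138 105 104 104 104 111 163
 225 240 241 242] [107 104 104 107 102  99  76  97 190 232 232 203 125 105 100  80  73  78
 112 131 132 159] [248 248 245 244 248 249 219 137 125 126 169 232 224 157 108 106 104 104
 102 100  74  50] [250 249 250 248 211 143  98 107 117 120 140 226 242 169 111 105 103 102
 105  98  61  49]
[[0.621  0.2318 0.006 ]]
[[0.6793 0.2187 0.006 ]]
[[ 0.56   -0.0405  0.006 ]]
[[ 0.6142 -0.0533  0.006 ]]
```

Call:
send_rows([
  {"delta_pos": [-0.14,0.09,0],"delta_rot": [0,0,0.01]},
  {"delta_pos": [-0.28,0.18,0],"delta_rot": [0,0,0.01]},
  {"delta_pos": [-0.407,0.254,0],"delta_rot": [0,0,0.01]},
  {"delta_pos": [-0.407,0.254,0.15],"delta_rot": [0,0,0.01]},
  {"delta_pos": [-0.407,0.254,0.3],"delta_rot": [0,0,0.01]},
  {"delta_pos": [-0.407,0.254,0.46],"delta_rot": [0,0,0.01]},
  {"delta_pos": [-0.407,0.254,0.56],"delta_rot": [0,0,0.01]},
  {"delta_pos": [-0.407,0.254,0.56],"delta_rot": [0,0,0.01]},
  {"delta_pos": [-0.407,0.254,0.56],"delta_rot": [0,0,0.01]},
], gripper=50)

```text
time_s: 2.7
position: [0.604, 0.0285, 0.0877]
tool_rot: [3.141, -0.0, 1.334]
force: [-0.2, -0.2, 1.1]
grip_width: 0.0458
grip_force: 0.0
```

```bash
python3 -c "
from h import *
goto(.6030,.029,.033,1.335)
c=imaging.get_calibration('wrist');im=imaging.read_camera('wrist');np.save('pics/w2.npy',im);np.savez('pics/w2c.npz',**c)
cv2.imwrite('pics/w2.png',im[:,:,::-1])"
```

```text
pos [ 0.0009 -0.0042  0.2189] rotz -0.001 | at [0.604  0.0285 0.0877] [ 3.1411e+00 -2.0000e-04  1.3342e+00]
```

View pics/w2.png

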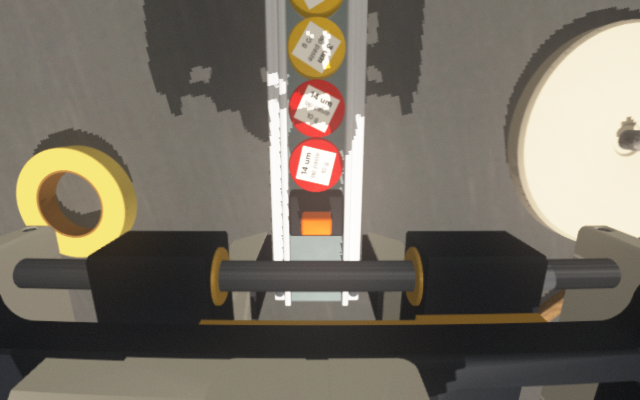

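The tab's orange top is at (316,223), well centred between the fingers, and the last red pot is at (316,165). I'll measure the tab.

```bash
python3 -c "
from h import *
im=np.load('pics/w2.npy');c=dict(np.load('pics/w2c.npz'))
h=cv2.cvtColor(im,cv2.COLOR_RGB2HSV);m=cv2.inRange(h,(6,150,120),(20,255,255));m[:,:290]=0;m[:,345:]=0;m[260:]=0
for b in cv2.findContours(m,0,1)[0]:
    if cv2.contourArea(b)>60: 
        q=ray(c,cv2.boxPoints(cv2.minAreaRect(b)),.0445);print(cv2.boundingRect(b),q.round(4),q.mean(0))
m=cv2.inRange(h,(0,150,100),(6,255,255))|cv2.inRange(h,(174,150,100),(180,255,255));m[:,:280]=0;m[:,350:]=0
for b in cv2.findContours(m,0,1)[0]:
    if cv2.contourArea(cv2.convexHull(b))>300: print('red',cv2.boundingRect(b),ray(c,cen(cv2.convexHull(b)),.028))
g=im.min(2)
for v in (150,170,190): print(v,[u for u in range(255,385) if g[v,u]>140])
"
```

```text
(301, 212, 31, 23) [[0.5969 0.0398 0.0445]
 [0.6152 0.0354 0.0445]
 [0.612  0.0211 0.0445]
 [0.5934 0.0256 0.0445]] [0.60438205 0.03049146 0.0445    ]
red (289, 80, 55, 112) [[0.61676713 0.08286375 0.028     ]]
150 [269, 270, 271, 272, 273, 274, 275, 276, 277, 278, 279, 280, 281, 282, 283, 284, 285, 286, 287, 288, 289, 302, 303, 304, 305, 306, 307, 308, 309, 310, 311, 312, 313, 314, 315, 316, 317, 318, 319, 320, 321, 322, 323, 324, 341, 342, 346, 347, 348, 349, 350, 351, 352, 353, 354, 355, 356, 357, 358, 359, 360, 361, 362, 363]
170 [270, 271, 272, 273, 274, 275, 276, 277, 278, 279, 280, 281, 282, 283, 284, 285, 286, 287, 288, 297, 298, 299, 300, 301, 302, 303, 304, 305, 306, 307, 308, 309, 310, 311, 312, 313, 314, 315, 316, 317, 318, 319, 320, 321, 322, 323, 324, 325, 326, 327, 328, 329, 330, 331, 332, 344, 345, 346, 347, 348, 349, 350, 351, 352, 353, 354, 355, 356, 357, 358, 359, 360, 361, 362]
190 [270, 271, 272, 273, 274, 275, 276, 277, 278, 279, 280, 281, 282, 283, 284, 285, 286, 287, 288, 344, 345, 346, 347, 348, 349, 350, 351, 352, 353, 354, 355, 356, 357, 358, 359, 360, 361, 362]
```

Call:
send_rows([
  {"delta_pos": [0.003,0,0.08]},
  {"delta_pos": [0.003,0,0.16]},
  {"delta_pos": [0.003,0,0.219]},
  {"delta_pos": [0.003,0,0.219]},
  {"delta_pos": [0.003,0,0.219]},
])

```text
invalid input
```

Call:
send_rows([
  {"delta_pos": [0,0,0]},
  {"delta_pos": [0,0,0]},
  {"delta_pos": [0,0,0]},
  {"delta_pos": [0,0,0]},
  {"delta_pos": [0,0,0]},
], gripper=10)

```text
invalid input
```

Call:
send_rows([
  {"delta_pos": [0.003,0,0.08],"delta_rot": [0,0,0]},
  {"delta_pos": [0.003,0,0.16],"delta_rot": [0,0,0]},
  {"delta_pos": [0.003,0,0.219],"delta_rot": [0,0,0]},
  {"delta_pos": [0.003,0,0.219],"delta_rot": [0,0,0]},
  {"delta_pos": [0.003,0,0.219],"delta_rot": [0,0,0]},
])

```text
time_s: 3.25
position: [0.6052, 0.0288, 0.0339]
tool_rot: [3.139, -0.001, 1.333]
force: [0.2, 0.4, 0.6]
grip_width: 0.046
grip_force: 0.0
```

Call:
send_rows([
  {"delta_pos": [0,0,0],"delta_rot": [0,0,0]},
  {"delta_pos": [0,0,0],"delta_rot": [0,0,0]},
  {"delta_pos": [0,0,0],"delta_rot": [0,0,0]},
  {"delta_pos": [0,0,0],"delta_rot": [0,0,0]},
  {"delta_pos": [0,0,0],"delta_rot": [0,0,0]},
  {"delta_pos": [0,0,0],"delta_rot": [0,0,0]},
], gripper=0)

```text
time_s: 3.85
position: [0.6034, 0.0288, 0.0324]
tool_rot: [-3.14, 0.0, 1.333]
force: [-3.4, 1.6, 5.0]
grip_width: 0.0194
grip_force: 30.0
```

Call:
send_rows([
  {"delta_pos": [-0.02,0,0],"delta_rot": [0,0,0]},
  {"delta_pos": [-0.04,0,0],"delta_rot": [0,0,0]},
  {"delta_pos": [-0.06,0,0],"delta_rot": [0,0,0]},
  {"delta_pos": [-0.08,0,0],"delta_rot": [0,0,0]},
  {"delta_pos": [-0.1,0,0],"delta_rot": [0,0,0]},
  {"delta_pos": [-0.12,0,0],"delta_rot": [0,0,0]},
])

```text
time_s: 4.45
position: [0.5968, 0.0011, 0.0324]
tool_rot: [-3.141, -0.002, 1.333]
force: [-1.7, 7.4, 4.8]
grip_width: 0.0196
grip_force: 30.0
```

Call:
send_rows([
  {"delta_pos": [-0.01,0,0],"delta_rot": [0,0,0]},
  {"delta_pos": [-0.02,0,0],"delta_rot": [0,0,0]},
  {"delta_pos": [-0.02,0,0],"delta_rot": [0,0,0]},
  {"delta_pos": [-0.02,0,0],"delta_rot": [0,0,0]},
])

```text
time_s: 4.85
position: [0.5955, -0.0042, 0.0324]
tool_rot: [-3.141, -0.001, 1.333]
force: [-2.4, 5.0, 4.6]
grip_width: 0.0198
grip_force: 30.0
```

Call:
send_rows([
  {"delta_pos": [-0.004,0,0],"delta_rot": [0,0,0]},
  {"delta_pos": [-0.004,0,0],"delta_rot": [0,0,0]},
  {"delta_pos": [-0.004,0,0],"delta_rot": [0,0,0]},
])

```text
time_s: 5.15
position: [0.5953, -0.0049, 0.0324]
tool_rot: [-3.141, -0.002, 1.333]
force: [-2.2, 5.2, 5.4]
grip_width: 0.0195
grip_force: 30.0
```

Call:
send_rows([
  {"delta_pos": [0,0,0],"delta_rot": [0,0,0]},
  {"delta_pos": [0,0,0],"delta_rot": [0,0,0]},
  {"delta_pos": [0,0,0],"delta_rot": [0,0,0]},
  {"delta_pos": [0,0,0],"delta_rot": [0,0,0]},
  {"delta_pos": [0,0,-0.1],"delta_rot": [0,0,0]},
  {"delta_pos": [0,0,-0.2],"delta_rot": [0,0,0]},
  {"delta_pos": [0.2,0,-0.2],"delta_rot": [0,0,0]},
  {"delta_pos": [0.4,0,-0.2],"delta_rot": [0,0,0]},
  {"delta_pos": [0.437,0,-0.2],"delta_rot": [0,0,0]},
  {"delta_pos": [0.437,0,-0.2],"delta_rot": [0,0,0]},
], gripper=50)

```text
time_s: 6.15
position: [0.6213, 0.1015, 0.0817]
tool_rot: [-3.142, 0.0, 1.336]
force: [0.3, 0.2, -0.3]
grip_width: 0.0459
grip_force: 0.0
```

```bash
python3 -c "
from h import *
goto(.6204,.1005,.0175,1.335)
print(r.get_state()['force'])
c=imaging.get_calibration('wrist');im=imaging.read_camera('wrist');np.save('pics/w3.npy',im);np.savez('pics/w3c.npz',**c)
cv2.imwrite('pics/w3.png',im[:,:,::-1])"
```

```text
pos [-0.0046 -0.0028  0.2567] rotz 0.0015 | at [0.6213 0.1015 0.0817] [-3.1415e+00  1.0000e-04  1.3362e+00]
[ 0.25657209  0.1524389  -0.31114273]
```

View pics/w3.png

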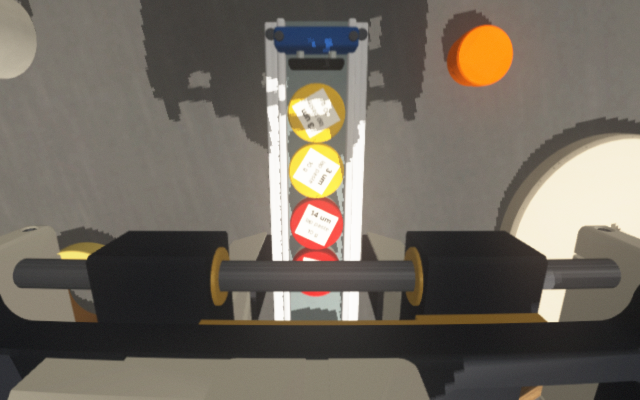

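The view shows the pad's face at about row 69 and yellow_a's edge at row 83, so roughly 8 mm free there. The pots are at (317,112), (316,171), (317,223) and (316,270). I'll check red_a and yellow_b.

```bash
cat >> h.py <<'E'
O=np.array([.6204,.1014]);U=np.array([.2339,.9723]);X=np.array([.9723,-.2339])
def rk(P): d=np.atleast_2d(P)[:,:2]-O; return np.c_[d@X,d@U].round(4)
def lids(im,c,cols=(280,355),rmax=250):
    h=cv2.cvtColor(im,cv2.COLOR_RGB2HSV)
    for k in('yellow','red','blue'):
        m=cv2.inRange(h,*RNG[k])
        if k=='red': m|=cv2.inRange(h,*RNG['red2'])
        m[:,:cols[0]]=0;m[:,cols[1]:]=0;m[rmax:]=0
        for b in cv2.findContours(m,0,1)[0]:
            if cv2.contourArea(cv2.convexHull(b))>300:
                q=cv2.boundingRect(b);C=cen(cv2.convexHull(b));print(k,q,C.round(1),rk(ray(c,C,.028)),'bottom/top edge',rk(ray(c,[(C[0],q[1]+q[3]),(C[0],q[1])],.028))[:,1])
E
python3 -c "
from h import *
im=np.load('pics/w3.npy');c=dict(np.load('pics/w3c.npz'))
lids(im,c);print('pad',rk(ray(c,[(317,69)],.026)),rk(ray(c,[(317,69)],.018)),'tcp',rk(r.get_state()['position']))"
```

```text
yellow (289, 128, 54, 70) [313.9 162.2] [[-0.0006  0.0395]] bottom/top edge [0.0161 0.0608]
red (290, 199, 53, 51) [316.3 223.9] [[ 0.001  -0.0017]] bottom/top edge [-0.0204  0.0154]
blue (280, 27, 75, 26) [317.   39.4] [[0.0012 0.1121]] bottom/top edge [0.1045 0.1189]
pad [[0.0013 0.0958]] [[0.0013 0.0968]] tcp [[ 0.001  -0.0013]]
```

Call:
send_rows([
  {"delta_pos": [-0.003,-0.003,0.09],"delta_rot": [0,0,0]},
  {"delta_pos": [-0.003,-0.003,0.18],"delta_rot": [0,0,0]},
  {"delta_pos": [-0.003,-0.003,0.256],"delta_rot": [0,0,0]},
  {"delta_pos": [-0.003,-0.003,0.256],"delta_rot": [0,0,0]},
  {"delta_pos": [-0.003,-0.003,0.256],"delta_rot": [0,0,0]},
])

```text
time_s: 6.7
position: [0.6204, 0.0978, 0.0182]
tool_rot: [-3.141, 0.0, 1.331]
force: [-0.3, -1.1, -0.0]
grip_width: 0.046
grip_force: 0.0
```

Call:
send_rows([
  {"delta_pos": [0,0,0],"delta_rot": [0,0,0]},
  {"delta_pos": [0,0,0],"delta_rot": [0,0,0]},
  {"delta_pos": [0,0,0],"delta_rot": [0,0,0]},
  {"delta_pos": [0,0,0],"delta_rot": [0,0,0]},
], gripper=20)

```text
time_s: 7.1
position: [0.6209, 0.0989, 0.0189]
tool_rot: [3.14, 0.0, 1.333]
force: [-1.5, -2.9, 6.3]
grip_width: 0.0349
grip_force: 30.0
```

Call:
send_rows([
  {"delta_pos": [-0.016,0,0],"delta_rot": [0,0,0]},
  {"delta_pos": [-0.032,0,0],"delta_rot": [0,0,0]},
  {"delta_pos": [-0.048,0,0],"delta_rot": [0,0,0]},
  {"delta_pos": [-0.064,0,0],"delta_rot": [0,0,0]},
  {"delta_pos": [-0.08,0,0],"delta_rot": [0,0,0]},
  {"delta_pos": [-0.096,0,0],"delta_rot": [0,0,0]},
  {"delta_pos": [-0.112,0,0],"delta_rot": [0,0,0]},
  {"delta_pos": [-0.128,0,0],"delta_rot": [0,0,0]},
  {"delta_pos": [-0.128,0,0],"delta_rot": [0,0,0]},
])

```text
time_s: 8.0
position: [0.6138, 0.0686, 0.0189]
tool_rot: [3.139, -0.002, 1.333]
force: [0.3, 2.6, 5.5]
grip_width: 0.035
grip_force: 30.0
```

Call:
send_rows([
  {"delta_pos": [-0.004,0,0],"delta_rot": [0,0,0]},
  {"delta_pos": [-0.008,0,0],"delta_rot": [0,0,0]},
  {"delta_pos": [-0.008,0,0],"delta_rot": [0,0,0]},
])

```text
time_s: 8.3
position: [0.6135, 0.0671, 0.0189]
tool_rot: [3.139, -0.002, 1.333]
force: [0.9, 3.6, 6.2]
grip_width: 0.0345
grip_force: 30.0
```

Call:
send_rows([
  {"delta_pos": [-0.004,0,0],"delta_rot": [0,0,0]},
  {"delta_pos": [-0.008,0,0],"delta_rot": [0,0,0]},
  {"delta_pos": [-0.008,0,0],"delta_rot": [0,0,0]},
])

```text
time_s: 8.6
position: [0.613, 0.0652, 0.019]
tool_rot: [3.139, -0.002, 1.333]
force: [1.5, 4.0, 5.4]
grip_width: 0.0345
grip_force: 30.0
```

Call:
send_rows([
  {"delta_pos": [-0.004,0,0],"delta_rot": [0,0,0]},
  {"delta_pos": [-0.006,0,0],"delta_rot": [0,0,0]},
  {"delta_pos": [-0.006,0,0],"delta_rot": [0,0,0]},
])

```text
time_s: 8.9
position: [0.6127, 0.0638, 0.019]
tool_rot: [3.139, -0.002, 1.333]
force: [0.7, 3.8, 5.8]
grip_width: 0.0349
grip_force: 30.0
```

Call:
send_rows([
  {"delta_pos": [0,0,0],"delta_rot": [0,0,0]},
  {"delta_pos": [0,0,0],"delta_rot": [0,0,0]},
  {"delta_pos": [0,0,0],"delta_rot": [0,0,0]},
  {"delta_pos": [0,0,-0.12],"delta_rot": [0,0,0]},
  {"delta_pos": [0,0,-0.25],"delta_rot": [0,0,0]},
  {"delta_pos": [0.15,0,-0.25],"delta_rot": [0,0,0]},
  {"delta_pos": [0.29,0,-0.25],"delta_rot": [0,0,0]},
  {"delta_pos": [0.29,0,-0.25],"delta_rot": [0,0,0]},
  {"delta_pos": [0.29,0,-0.25],"delta_rot": [0,0,0]},
], gripper=50)

```text
time_s: 9.8
position: [0.6282, 0.1337, 0.0798]
tool_rot: [-3.14, 0.001, 1.335]
force: [0.5, -0.3, -0.4]
grip_width: 0.0456
grip_force: 0.0
```

```bash
python3 -c "
from h import *
goto(.6204,.1005,.0175,1.335);print(rk(r.get_state()['position']))
c=imaging.get_calibration('wrist');im=imaging.read_camera('wrist');lids(im,c,rmax=320)
cv2.imwrite('pics/w4.png',im[:,:,::-1])"
```

```text
pos [-0.1363  0.0006  0.2492] rotz -0.0004 | at [0.6282 0.1337 0.0798] [-3.1405e+00  7.0000e-04  1.3347e+00]
[[0.0001 0.0332]]
yellow (291, 195, 54, 50) [317.5 219.6] [[0.0009 0.0347]] bottom/top edge [0.0169 0.0514]
yellow (290, 138, 52, 56) [315.9 165.8] [[-0.0001  0.0703]] bottom/top edge [0.0521 0.0877]
red (294, 292, 49, 28) [318.3 306.4] [[ 0.0016 -0.0299]] bottom/top edge [-0.041  -0.0184]
blue (280, 85, 75, 20) [316.7  94.4] [[0.0003 0.1136]] bottom/top edge [0.1074 0.119 ]
```

Call:
send_rows([
  {"delta_pos": [0.004,0,0.09],"delta_rot": [0,0,0]},
  {"delta_pos": [0.004,0,0.18],"delta_rot": [0,0,0]},
  {"delta_pos": [0.004,0,0.245],"delta_rot": [0,0,0]},
  {"delta_pos": [0.004,0,0.245],"delta_rot": [0,0,0]},
  {"delta_pos": [0.004,0,0.245],"delta_rot": [0,0,0]},
])

```text
time_s: 10.35
position: [0.629, 0.1332, 0.0193]
tool_rot: [-3.141, 0.0, 1.332]
force: [0.2, -0.5, 0.5]
grip_width: 0.0463
grip_force: 0.0
```

Call:
send_rows([
  {"delta_pos": [0,0,0],"delta_rot": [0,0,0]},
  {"delta_pos": [0,0,0],"delta_rot": [0,0,0]},
  {"delta_pos": [0,0,0],"delta_rot": [0,0,0]},
  {"delta_pos": [0,0,0],"delta_rot": [0,0,0]},
], gripper=20)

```text
time_s: 10.75
position: [0.6297, 0.1341, 0.0205]
tool_rot: [3.139, -0.0, 1.333]
force: [-1.3, -1.9, 5.8]
grip_width: 0.0346
grip_force: 30.0
```

Call:
send_rows([
  {"delta_pos": [0.006,0,0],"delta_rot": [0,0,0]},
  {"delta_pos": [0.012,0,0],"delta_rot": [0,0,0]},
  {"delta_pos": [0.016,0,0],"delta_rot": [0,0,0]},
  {"delta_pos": [0.016,0,0],"delta_rot": [0,0,0]},
  {"delta_pos": [0.016,0,0],"delta_rot": [0,0,0]},
])

```text
time_s: 11.25
position: [0.6305, 0.1373, 0.0204]
tool_rot: [3.14, 0.001, 1.333]
force: [-1.4, -4.4, 6.4]
grip_width: 0.035
grip_force: 30.0
```

Call:
send_rows([
  {"delta_pos": [0.006,0,0],"delta_rot": [0,0,0]},
  {"delta_pos": [0.01,0,0],"delta_rot": [0,0,0]},
  {"delta_pos": [0.01,0,0],"delta_rot": [0,0,0]},
])

```text
time_s: 11.55
position: [0.6311, 0.1398, 0.0204]
tool_rot: [3.14, 0.001, 1.333]
force: [-2.2, -4.5, 7.6]
grip_width: 0.0347
grip_force: 30.0
```

Call:
send_rows([
  {"delta_pos": [0,0,0],"delta_rot": [0,0,0]},
  {"delta_pos": [0,0,0],"delta_rot": [0,0,0]},
  {"delta_pos": [0,0,0],"delta_rot": [0,0,0]},
  {"delta_pos": [0,0,-0.15],"delta_rot": [0,0,0]},
  {"delta_pos": [0,0,-0.32],"delta_rot": [0,0,0]},
  {"delta_pos": [-0.17,0,-0.45],"delta_rot": [0,0,0]},
  {"delta_pos": [-0.34,0,-0.45],"delta_rot": [0,0,0]},
  {"delta_pos": [-0.34,0,-0.45],"delta_rot": [0,0,0]},
], gripper=55)

```text
time_s: 12.35
position: [0.6101, 0.0538, 0.1331]
tool_rot: [3.14, 0.001, 1.329]
force: [-0.8, 0.3, -1.0]
grip_width: 0.0507
grip_force: 0.0
```

```bash
python3 -c "
from h import *
goto(.437,-.113,.13,1.335);print(rk(r.get_state()['position']))
c=imaging.get_calibration('wrist');im=imaging.read_camera('wrist');lids(im,c,cols=(270,370),rmax=320)
cv2.imwrite('pics/w5.png',im[:,:,::-1])"
```

```text
pos [-0.8134 -0.5129  0.0123] rotz -0.0073 | at [0.6101 0.0538 0.1331] [3.1399e+00 1.1000e-03 1.3292e+00]
[[ 0.0012 -0.0487]]
yellow (293, 78, 38, 34) [309.5  96.3] [[-0.0032  0.0336]] bottom/top edge [0.0221 0.0469]
yellow (297, 51, 27, 20) [312.   58.9] [[-0.0011  0.0603]] bottom/top edge [0.0518 0.0658]
red (294, 166, 44, 84) [315.4 207.7] [[ 0.0007 -0.0537]] bottom/top edge [-0.0909 -0.0194]
```

View pics/w5.png

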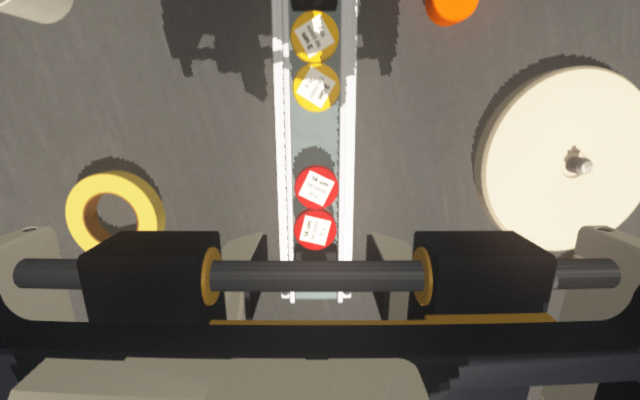

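The gap is open: yellow_b's edge is at row 112 and red_a's at row 166, about 41 mm apart, centred at y = +0.001. Now the blue pot.

Call:
send_rows([
  {"delta_pos": [-0.17,-0.1,0],"delta_rot": [0,0,-0.007]},
  {"delta_pos": [-0.34,-0.2,0],"delta_rot": [0,0,-0.007]},
  {"delta_pos": [-0.5,-0.3,0],"delta_rot": [0,0,-0.007]},
  {"delta_pos": [-0.66,-0.4,0],"delta_rot": [0,0,-0.007]},
  {"delta_pos": [-0.813,-0.513,0.01],"delta_rot": [0,0,-0.007]},
  {"delta_pos": [-0.813,-0.513,0.01],"delta_rot": [0,0,-0.007]},
  {"delta_pos": [-0.813,-0.513,0.01],"delta_rot": [0,0,-0.007]},
])

```text
time_s: 13.1
position: [0.438, -0.1092, 0.129]
tool_rot: [-3.141, -0.001, 1.337]
force: [1.2, 0.4, 0.2]
grip_width: 0.0501
grip_force: 0.0
```

```bash
python3 -c "
from h import *
c=imaging.get_calibration('wrist');s=r.get_state();im=imaging.read_camera('wrist')
cv2.imwrite('pics/w6.png',im[:,:,::-1])
h=cv2.cvtColor(im,cv2.COLOR_RGB2HSV);m=cv2.inRange(h,*RNG['blue'])
for b in cv2.findContours(m,0,1)[0]:
    q=cv2.convexHull(b)
    if cv2.contourArea(q)>300: print(cv2.boundingRect(q),cen(q),cv2.minEnclosingCircle(q),ray(c,cen(q),.022).round(4))
print(s['position'])"
```

```text
[ 0.43802306 -0.10916674  0.12902848]
```

View pics/w6.png

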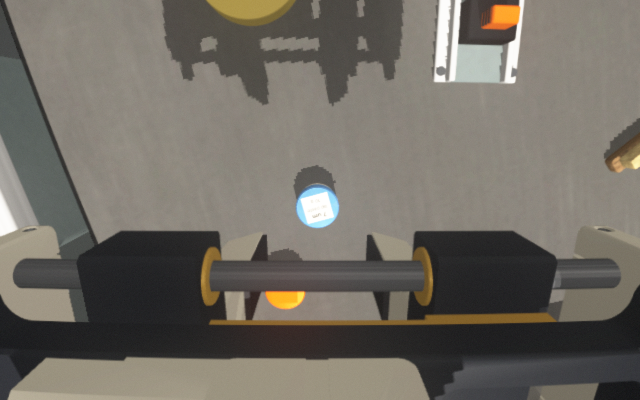

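The blue lid is at (317,206), between the fingers in the lateral sense, and the orange pot at (285,293) stays clear. I'll measure the lid.

```bash
python3 -c "
from h import *
c=imaging.get_calibration('wrist')
im=cv2.imread('pics/w6.png')[:,:,::-1].copy()
h=cv2.cvtColor(im,cv2.COLOR_RGB2HSV);print(h[225,317],h[206,299]);m=cv2.inRange(h,(92,90,100),(125,255,255))
m[:180]=0;m[235:]=0;m[:,:280]=0;m[:,350:]=0
q=cv2.convexHull(cv2.findNonZero(m));C=cen(q);P=ray(c,C,.022)[0];print(cv2.boundingRect(q),C,P)
goto(P[0],P[1],.0125,1.335)"
```

```text
[ 96  80 254] [ 99  97 249]
(296, 185, 43, 43) [316.92468917 206.04854944] [ 0.43854268 -0.11286728  0.022     ]
pos [-0.016   0.003   0.4665] rotz 0.0044 | at [ 0.4387 -0.1088  0.1291] [ 3.1412e+00 -6.0000e-04  1.3385e+00]
```

Call:
send_rows([
  {"delta_pos": [-0.016,0.003,0.15],"delta_rot": [0,0,0.003]},
  {"delta_pos": [-0.016,0.003,0.3],"delta_rot": [0,0,0.003]},
  {"delta_pos": [-0.016,0.003,0.4],"delta_rot": [0,0,0.003]},
  {"delta_pos": [-0.016,0.003,0.467],"delta_rot": [0,0,0.003]},
  {"delta_pos": [-0.016,0.003,0.467],"delta_rot": [0,0,0.003]},
  {"delta_pos": [-0.016,0.003,0.467],"delta_rot": [0,0,0.003]},
])

```text
time_s: 13.75
position: [0.4387, -0.1125, 0.0124]
tool_rot: [-3.141, -0.0, 1.338]
force: [-0.1, -0.0, 1.0]
grip_width: 0.0505
grip_force: 0.0
```

Call:
send_rows([
  {"delta_pos": [0,0,0],"delta_rot": [0,0,0]},
  {"delta_pos": [0,0,0],"delta_rot": [0,0,0]},
  {"delta_pos": [0,0,0],"delta_rot": [0,0,0]},
  {"delta_pos": [0,0,0],"delta_rot": [0,0,0]},
  {"delta_pos": [0,0,0],"delta_rot": [0,0,0]},
], gripper=20)

```text
time_s: 14.25
position: [0.4385, -0.1135, 0.0133]
tool_rot: [3.14, -0.0, 1.336]
force: [0.6, 2.2, 6.5]
grip_width: 0.0351
grip_force: 30.0
```

Call:
send_rows([
  {"delta_pos": [0,0,-0.05],"delta_rot": [0,0,0]},
  {"delta_pos": [0,0,-0.15],"delta_rot": [0,0,0]},
  {"delta_pos": [0,0,-0.27],"delta_rot": [0,0,0]},
  {"delta_pos": [0,0,-0.3],"delta_rot": [0,0,0]},
  {"delta_pos": [0,0,-0.3],"delta_rot": [0,0,0]},
])

```text
time_s: 14.75
position: [0.4383, -0.1137, 0.0883]
tool_rot: [3.139, 0.001, 1.336]
force: [-0.3, 0.7, -1.7]
grip_width: 0.0348
grip_force: 30.0
```

```bash
python3 -c "
from h import *
P=O+.001*U; P=np.array([.5963+.2406*P[1],P[1]]);print(P)
goto(P[0],P[1],.085,1.335)"
```

```text
[0.62093078 0.1023723 ]
pos [1.0106 0.5092 0.0133] rotz 0.0013 | at [ 0.4383 -0.1137  0.0883] [3.1389e+00 5.0000e-04 1.3360e+00]
```

Call:
send_rows([
  {"delta_pos": [0.16,0.08,0],"delta_rot": [0,0,0]},
  {"delta_pos": [0.33,0.17,0],"delta_rot": [0,0,0]},
  {"delta_pos": [0.5,0.25,0],"delta_rot": [0,0,0]},
  {"delta_pos": [0.67,0.34,0],"delta_rot": [0,0,0]},
  {"delta_pos": [0.84,0.42,0],"delta_rot": [0,0,0]},
  {"delta_pos": [1,0.509,0],"delta_rot": [0,0,0]},
  {"delta_pos": [1,0.509,0],"delta_rot": [0,0,0]},
  {"delta_pos": [1,0.509,0],"delta_rot": [0,0,0]},
])

```text
time_s: 15.55
position: [0.6187, 0.1009, 0.0849]
tool_rot: [-3.138, 0.001, 1.338]
force: [-0.4, -0.5, -0.8]
grip_width: 0.0348
grip_force: 30.0
```

```bash
python3 -c "
from h import *
goto(.6209,.1024,.05,1.335)
c=imaging.get_calibration('wrist');im=imaging.read_camera('wrist');print(rk(r.get_state()['position']));lids(im,c,rmax=280)
cv2.imwrite('pics/w7.png',im[:,:,::-1])"
```

```text
pos [0.0078 0.0072 0.1394] rotz 0.0038 | at [0.6187 0.1009 0.0849] [-3.138e+00  1.200e-03  1.338e+00]
[[-0.0017 -0.0018]]
blue (280, 26, 75, 25) [317.5  37.8] [[-0.0013  0.1124]] bottom/top edge [0.105 0.119]
```

View pics/w7.png

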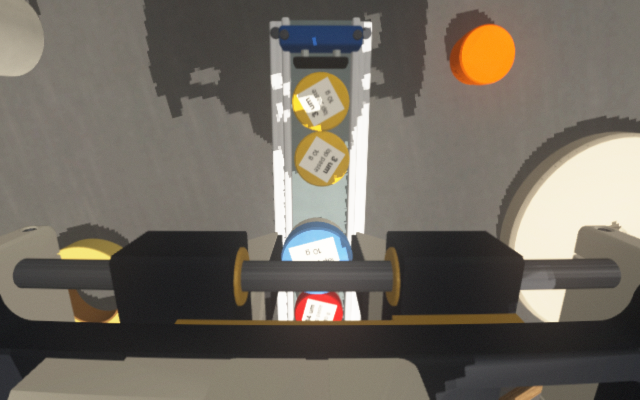

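The blue pot is held level at about (316,255), above the gap. Yellow_b's edge is at row 186, red_a's at about row 292.

```bash
python3 -c "
from h import *
c=imaging.get_calibration('wrist');print(rk(ray(c,[(322,186),(319,292)],.028)))
im=cv2.imread('pics/w7.png');
print([rk(ray(c,[(a,170),(b,170)],.014)).tolist() for a,b in [(275,366)]],rk(r.get_state()['position']))
g=im.min(2);print(g[190:215:8,268:300].tolist(),g[190:215:8,345:372].tolist())"
```

```text
[[ 0.002   0.0212]
 [ 0.0004 -0.0566]]
[[[-0.0305, 0.0295], [0.0326, 0.0297]]] [[-0.0017 -0.0018]]
[[118, 118, 123, 123, 122, 140, 222, 247, 249, 249, 248, 248, 248, 248, 246, 200, 182, 223, 243, 245, 246, 249, 245, 204, 174, 178, 178, 178, 179, 178, 180, 179], [121, 118, 118, 119, 120, 124, 216, 245, 248, 249, 249, 248, 248, 248, 249, 249, 242, 225, 243, 245, 247, 249, 246, 215, 173, 177, 178, 177, 177, 177, 177, 178], [120, 118, 121, 121, 122, 133, 191, 239, 248, 249, 249, 248, 248, 248, 249, 246, 201, 207, 241, 245, 247, 249, 249, 230, 178, 177, 179, 176, 178, 178, 179, 177], [118, 122, 122, 120, 120, 121, 153, 230, 248, 249, 250, 249, 248, 249, 249, 249, 246, 221, 238, 245, 247, 249, 249, 235, 179, 181, 181, 181, 183, 182, 183, 183]] [[170, 119, 125, 171, 232, 246, 247, 248, 248, 244, 239, 249, 250, 250, 250, 249, 249, 250, 250, 248, 236, 148, 124, 125, 123, 124, 125], [168, 154, 135, 193, 239, 246, 247, 248, 248, 245, 248, 250, 251, 251, 250, 250, 250, 250, 249, 245, 216, 137, 124, 124, 122, 124, 125], [175, 127, 139, 212, 244, 247, 248, 248, 247, 240, 250, 251, 251, 251, 250, 250, 250, 250, 249, 240, 171, 130, 123, 124, 124, 121, 120], [124, 118, 151, 223, 246, 247, 248, 248, 245, 239, 250, 250, 251, 251, 250, 250, 251, 250, 248, 236, 145, 119, 123, 121, 120, 120, 119]]
```

Call:
send_rows([
  {"delta_pos": [0.011,0.0095,0],"delta_rot": [0,0,0.003]},
  {"delta_pos": [0.011,0.0095,0],"delta_rot": [0,0,0.003]},
  {"delta_pos": [0.011,0.0095,0.08],"delta_rot": [0,0,0.003]},
  {"delta_pos": [0.011,0.0095,0.16],"delta_rot": [0,0,0.003]},
  {"delta_pos": [0.011,0.0095,0.19],"delta_rot": [0,0,0.003]},
  {"delta_pos": [0.011,0.0095,0.19],"delta_rot": [0,0,0.003]},
  {"delta_pos": [0.011,0.0095,0.19],"delta_rot": [0,0,0.003]},
])

```text
time_s: 16.3
position: [0.6231, 0.102, 0.0408]
tool_rot: [3.141, -0.0, 1.333]
force: [0.3, -0.3, -0.3]
grip_width: 0.0351
grip_force: 30.0
```

```bash
python3 -c "
from h import *
s=r.get_state();print(rk(s['position']),s['position'],s['force'])"
```

```text
[[0.0024 0.0012]] [0.62306822 0.10203877 0.04078293] [ 0.280059   -0.28630207 -0.30959311]
```

Call:
send_rows([
  {"delta_pos": [0,-0.005,0.03],"delta_rot": [0,0,0]},
  {"delta_pos": [0,-0.005,0.05],"delta_rot": [0,0,0]},
  {"delta_pos": [0,-0.005,0.05],"delta_rot": [0,0,0]},
  {"delta_pos": [0,-0.005,0.05],"delta_rot": [0,0,0]},
])

```text
time_s: 16.7
position: [0.6214, 0.1027, 0.0274]
tool_rot: [-3.141, -0.0, 1.334]
force: [0.2, -0.7, 0.2]
grip_width: 0.0351
grip_force: 30.0
```

```bash
python3 -c "
from h import *
for i in range(3):
    s=r.get_state();print(rk(s['position']),s['position'],s['force']);im=imaging.read_camera('wrist')"
```

```text
[[0.0006 0.0015]] [0.62136978 0.1026635  0.02741461] [ 0.15745911 -0.66203061  0.23448849]
[[0.0008 0.0015]] [0.62151446 0.10267359 0.02759386] [ 0.65717193  0.40498775 -0.62594652]
[[0.0008 0.0015]] [0.62156367 0.10263347 0.02766234] [-0.61571465  0.51505881  0.10089039]
```

Call:
send_rows([
  {"delta_pos": [0,0,0.015],"delta_rot": [0,0,0]},
  {"delta_pos": [0,0,0.028],"delta_rot": [0,0,0]},
  {"delta_pos": [0,0,0.028],"delta_rot": [0,0,0]},
])

```text
time_s: 17.15
position: [0.6209, 0.1026, 0.0197]
tool_rot: [-3.14, 0.0, 1.334]
force: [0.2, 0.2, -1.0]
grip_width: 0.0349
grip_force: 30.0
```

Call:
send_rows([
  {"delta_pos": [0,0,0.004],"delta_rot": [0,0,0]},
  {"delta_pos": [0,0,0.006],"delta_rot": [0,0,0]},
  {"delta_pos": [0,0,0.006],"delta_rot": [0,0,0]},
])

```text
time_s: 17.45
position: [0.6214, 0.1026, 0.0194]
tool_rot: [3.141, -0.0, 1.334]
force: [-1.9, -0.7, 3.4]
grip_width: 0.0347
grip_force: 30.0
```

Call:
send_rows([
  {"delta_pos": [0,0,0],"delta_rot": [0,0,0]},
  {"delta_pos": [0,0,0],"delta_rot": [0,0,0]},
  {"delta_pos": [0,0,0],"delta_rot": [0,0,0]},
  {"delta_pos": [0,0,-0.1],"delta_rot": [0,0,0]},
  {"delta_pos": [0,0,-0.24],"delta_rot": [0,0,0]},
  {"delta_pos": [-0.15,0,-0.36],"delta_rot": [0,0,0]},
  {"delta_pos": [-0.3,0,-0.36],"delta_rot": [0,0,0]},
  {"delta_pos": [-0.442,0,-0.3],"delta_rot": [0,0,0]},
  {"delta_pos": [-0.442,0,-0.3],"delta_rot": [0,0,0]},
  {"delta_pos": [-0.442,0,-0.3],"delta_rot": [0,0,0]},
], gripper=52)

```text
time_s: 18.45
position: [0.5953, -0.0053, 0.0937]
tool_rot: [-3.141, -0.0, 1.332]
force: [-0.4, -0.4, -0.1]
grip_width: 0.0478
grip_force: 0.0
```

```bash
python3 -c "
from h import *
c=imaging.get_calibration('wrist');im=imaging.read_camera('wrist');s=r.get_state();print(rk(s['position']),s['position'])
goto(.5953,-.0049,.034,1.335)
RNG['blue']=((92,80,100),(125,255,255));lids(im,c,rmax=280)
cv2.imwrite('pics/w8.png',im[:,:,::-1])"
```

```text
[[ 0.0008 -0.1088]] [ 0.59570448 -0.00455747  0.09399388]
pos [-0.0017 -0.0013  0.24  ] rotz -0.0022 | at [ 0.5957 -0.0046  0.094 ] [ 3.1415e+00 -5.0000e-04  1.3332e+00]
red (290, 82, 55, 109) [316.6 135.8] [[ 0.001  -0.0546]] bottom/top edge [-0.0918 -0.0207]
blue (289, 18, 56, 61) [316.4  47.8] [[ 0.0009 -0.0002]] bottom/top edge [-0.0189  0.0171]
```

View pics/w8.png

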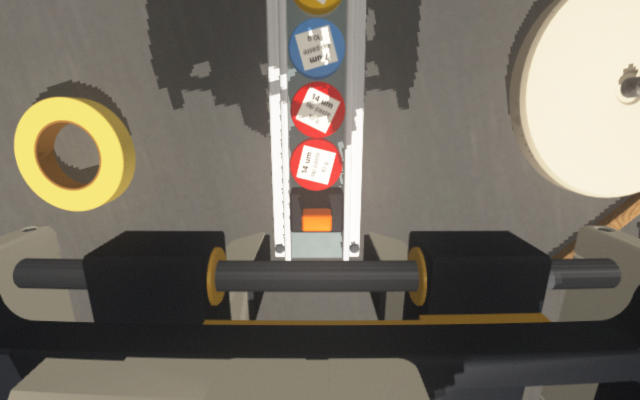

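The blue pot stands flat in the gap at (317,47), in line with the reds, and the tab is at (317,219). Next I grip the tab and slide it up gently.

Call:
send_rows([
  {"delta_pos": [-0.001,-0.001,0.09],"delta_rot": [0,0,0]},
  {"delta_pos": [-0.001,-0.001,0.18],"delta_rot": [0,0,0]},
  {"delta_pos": [-0.001,-0.001,0.24],"delta_rot": [0,0,0]},
  {"delta_pos": [-0.001,-0.001,0.24],"delta_rot": [0,0,0]},
  {"delta_pos": [-0.001,-0.001,0.24],"delta_rot": [0,0,0]},
])

```text
time_s: 19.0
position: [0.5957, -0.004, 0.0343]
tool_rot: [3.141, -0.0, 1.335]
force: [-0.8, -0.7, 0.2]
grip_width: 0.0478
grip_force: 0.0
```

Call:
send_rows([
  {"delta_pos": [0,0,0],"delta_rot": [0,0,0]},
  {"delta_pos": [0,0,0],"delta_rot": [0,0,0]},
  {"delta_pos": [0,0,0],"delta_rot": [0,0,0]},
  {"delta_pos": [0,0,0],"delta_rot": [0,0,0]},
  {"delta_pos": [0,0,0],"delta_rot": [0,0,0]},
  {"delta_pos": [0,0,0],"delta_rot": [0,0,0]},
], gripper=0)

```text
time_s: 19.6
position: [0.5952, -0.005, 0.0344]
tool_rot: [3.141, -0.0, 1.334]
force: [-0.9, -0.2, 3.6]
grip_width: 0.0192
grip_force: 30.0
```

Call:
send_rows([
  {"delta_pos": [0.004,0,0],"delta_rot": [0,0,0]},
  {"delta_pos": [0.008,0,0],"delta_rot": [0,0,0]},
  {"delta_pos": [0.012,0,0],"delta_rot": [0,0,0]},
  {"delta_pos": [0.012,0,0],"delta_rot": [0,0,0]},
])

```text
time_s: 20.0
position: [0.5957, -0.0033, 0.0344]
tool_rot: [3.142, 0.002, 1.334]
force: [-3.2, -5.6, 5.9]
grip_width: 0.0194
grip_force: 30.0
```

Call:
send_rows([
  {"delta_pos": [0.004,0,0],"delta_rot": [0,0,0]},
  {"delta_pos": [0.008,0,0],"delta_rot": [0,0,0]},
  {"delta_pos": [0.008,0,0],"delta_rot": [0,0,0]},
])

```text
time_s: 20.3
position: [0.5961, -0.0015, 0.0344]
tool_rot: [3.142, 0.002, 1.334]
force: [-3.7, -5.2, 6.2]
grip_width: 0.0194
grip_force: 30.0
```

Call:
send_rows([
  {"delta_pos": [0.002,0,0],"delta_rot": [0,0,0]},
  {"delta_pos": [0.004,0,0],"delta_rot": [0,0,0]},
  {"delta_pos": [0.004,0,0],"delta_rot": [0,0,0]},
])

```text
time_s: 20.6
position: [0.5963, -0.0006, 0.0344]
tool_rot: [3.142, 0.002, 1.334]
force: [-3.8, -6.5, 4.9]
grip_width: 0.0193
grip_force: 30.0
```

Call:
send_rows([
  {"delta_pos": [0.002,0,0],"delta_rot": [0,0,0]},
  {"delta_pos": [0.004,0,0],"delta_rot": [0,0,0]},
  {"delta_pos": [0.004,0,0],"delta_rot": [0,0,0]},
])

```text
time_s: 20.9
position: [0.5965, 0.0003, 0.0344]
tool_rot: [-3.142, 0.002, 1.334]
force: [-4.1, -6.5, 5.5]
grip_width: 0.0197
grip_force: 30.0
```

Call:
send_rows([
  {"delta_pos": [0.002,0,0],"delta_rot": [0,0,0]},
  {"delta_pos": [0.004,0,0],"delta_rot": [0,0,0]},
  {"delta_pos": [0.004,0,0],"delta_rot": [0,0,0]},
])

```text
time_s: 21.2
position: [0.5968, 0.0013, 0.0344]
tool_rot: [-3.142, 0.002, 1.334]
force: [-3.6, -6.3, 6.2]
grip_width: 0.0194
grip_force: 30.0
```

Call:
send_rows([
  {"delta_pos": [0.002,0,0],"delta_rot": [0,0,0]},
  {"delta_pos": [0.002,0,0],"delta_rot": [0,0,0]},
  {"delta_pos": [0.002,0,0],"delta_rot": [0,0,0]},
])

```text
time_s: 21.5
position: [0.5969, 0.0018, 0.0344]
tool_rot: [-3.142, 0.002, 1.334]
force: [-3.6, -7.2, 5.1]
grip_width: 0.0198
grip_force: 30.0
```

Call:
send_rows([
  {"delta_pos": [0.002,0,0],"delta_rot": [0,0,0]},
  {"delta_pos": [0.002,0,0],"delta_rot": [0,0,0]},
  {"delta_pos": [0.002,0,0],"delta_rot": [0,0,0]},
])

```text
time_s: 21.8
position: [0.597, 0.0022, 0.0343]
tool_rot: [-3.142, 0.002, 1.334]
force: [-3.9, -6.0, 5.8]
grip_width: 0.02
grip_force: 30.0
```

Call:
send_rows([
  {"delta_pos": [0.002,0,0],"delta_rot": [0,0,0]},
  {"delta_pos": [0.002,0,0],"delta_rot": [0,0,0]},
  {"delta_pos": [0.002,0,0],"delta_rot": [0,0,0]},
])

```text
time_s: 22.1
position: [0.5971, 0.0026, 0.0344]
tool_rot: [-3.142, 0.002, 1.334]
force: [-3.6, -6.2, 5.9]
grip_width: 0.0197
grip_force: 30.0
```

```bash
python3 -c "
from h import *
c=imaging.get_calibration('wrist');im=imaging.read_camera('wrist');s=r.get_state();print(rk(s['position']),s['position'],s['force'])
g=cv2.cvtColor(im,cv2.COLOR_RGB2HSV)
print(rk(r.get_state()['position']))
c=imaging.get_calibration('top');t=imaging.read_camera('top');cv2.imwrite('pics/t2.png',cv2.resize(t[150:210,250:380,::-1],None,fx=6,fy=6,interpolation=2))"
```

```text
[[ 0.0005 -0.1015]] [0.59710491 0.00259227 0.03437261] [-2.93760285 -6.29535863  5.99856508]
[[ 0.0005 -0.1015]]
```

Call:
send_rows([
  {"delta_pos": [0.002,0,0],"delta_rot": [0,0,0]},
  {"delta_pos": [0.002,0,0],"delta_rot": [0,0,0]},
  {"delta_pos": [0.002,0,0],"delta_rot": [0,0,0]},
])

```text
time_s: 22.5
position: [0.5972, 0.003, 0.0344]
tool_rot: [-3.142, 0.002, 1.334]
force: [-3.1, -7.0, 6.5]
grip_width: 0.0191
grip_force: 30.0
```

Call:
send_rows([
  {"delta_pos": [0.002,0,0],"delta_rot": [0,0,0]},
  {"delta_pos": [0.002,0,0],"delta_rot": [0,0,0]},
  {"delta_pos": [0.002,0,0],"delta_rot": [0,0,0]},
])

```text
time_s: 22.8
position: [0.5973, 0.0035, 0.0344]
tool_rot: [-3.142, 0.002, 1.334]
force: [-3.9, -7.8, 4.4]
grip_width: 0.0193
grip_force: 30.0
```

Call:
send_rows([
  {"delta_pos": [0.002,0,0],"delta_rot": [0,0,0]},
  {"delta_pos": [0.002,0,0],"delta_rot": [0,0,0]},
  {"delta_pos": [0.002,0,0],"delta_rot": [0,0,0]},
])

```text
time_s: 23.1
position: [0.5974, 0.004, 0.0344]
tool_rot: [-3.141, 0.002, 1.334]
force: [-3.4, -6.8, 5.3]
grip_width: 0.0193
grip_force: 30.0
```

```bash
cat >> h.py <<'E'
def feel(n=6):
    F=[]
    for i in range(n):
        s=r.get_state();F.append(s['force'][:2]@U);imaging.read_camera('wrist')
    print(rk(s['position']),'Fu',np.mean(F).round(2),np.std(F).round(2))
E
python3 -c "
from h import *
feel()"
```

```text
[[ 0.0005 -0.1001]] Fu -7.81 0.51
```

Call:
send_rows([
  {"delta_pos": [0.002,0,0],"delta_rot": [0,0,0]},
  {"delta_pos": [0.002,0,0],"delta_rot": [0,0,0]},
])

```text
time_s: 23.6
position: [0.5976, 0.0045, 0.0344]
tool_rot: [-3.142, 0.002, 1.334]
force: [-3.5, -6.2, 5.4]
grip_width: 0.0195
grip_force: 30.0
```

```bash
python3 -c "
from h import *
feel()"
```

```text
[[ 0.0004 -0.0996]] Fu -7.75 0.52
```

Call:
send_rows([
  {"delta_pos": [0.002,0,0],"delta_rot": [0,0,0]},
  {"delta_pos": [0.002,0,0],"delta_rot": [0,0,0]},
])

```text
time_s: 24.1
position: [0.5977, 0.005, 0.0344]
tool_rot: [-3.142, 0.002, 1.334]
force: [-3.2, -7.7, 6.0]
grip_width: 0.0195
grip_force: 30.0
```

```bash
python3 -c "
from h import *
feel()"
```

```text
[[ 0.0005 -0.0991]] Fu -7.56 0.36
```

Call:
send_rows([
  {"delta_pos": [0.002,0,0],"delta_rot": [0,0,0]},
  {"delta_pos": [0.002,0,0],"delta_rot": [0,0,0]},
])

```text
time_s: 24.6
position: [0.5978, 0.0054, 0.0344]
tool_rot: [-3.142, 0.002, 1.334]
force: [-4.1, -7.0, 5.5]
grip_width: 0.0196
grip_force: 30.0
```

```bash
python3 -c "
from h import *
feel()"
```

```text
[[ 0.0004 -0.0986]] Fu -7.55 0.63
```

Call:
send_rows([
  {"delta_pos": [0.002,0,0],"delta_rot": [0,0,0]},
  {"delta_pos": [0.002,0,0],"delta_rot": [0,0,0]},
])

```text
time_s: 25.1
position: [0.5979, 0.0059, 0.0344]
tool_rot: [-3.142, 0.002, 1.334]
force: [-4.6, -7.2, 6.1]
grip_width: 0.0194
grip_force: 30.0
```

```bash
python3 -c "
from h import *
feel()
im=imaging.read_camera('wrist');cv2.imwrite('pics/w9.png',im[:,:,::-1])"
```

```text
[[ 0.0005 -0.0981]] Fu -7.91 0.32
```

Call:
send_rows([
  {"delta_pos": [0.002,0,0],"delta_rot": [0,0,0]},
  {"delta_pos": [0.002,0,0],"delta_rot": [0,0,0]},
])

```text
time_s: 25.65
position: [0.598, 0.0064, 0.0344]
tool_rot: [-3.141, 0.002, 1.334]
force: [-2.8, -7.3, 5.5]
grip_width: 0.0196
grip_force: 30.0
```

```bash
python3 -c "
from h import *
feel()"
```

```text
[[ 0.0005 -0.0976]] Fu -7.8 0.25
```

Call:
send_rows([
  {"delta_pos": [0.002,0,0],"delta_rot": [0,0,0]},
  {"delta_pos": [0.002,0,0],"delta_rot": [0,0,0]},
])

```text
time_s: 26.15
position: [0.5981, 0.0068, 0.0344]
tool_rot: [-3.141, 0.003, 1.334]
force: [-3.4, -8.0, 5.4]
grip_width: 0.0195
grip_force: 30.0
```

```bash
python3 -c "
from h import *
feel()"
```

```text
[[ 0.0004 -0.0972]] Fu -8.73 0.62
```

Call:
send_rows([
  {"delta_pos": [0.002,0,0],"delta_rot": [0,0,0]},
  {"delta_pos": [0.002,0,0],"delta_rot": [0,0,0]},
])

```text
time_s: 26.65
position: [0.5982, 0.007, 0.0344]
tool_rot: [-3.141, 0.003, 1.334]
force: [-4.5, -9.2, 6.6]
grip_width: 0.0194
grip_force: 30.0
```

```bash
python3 -c "
from h import *
feel()"
```

```text
[[ 0.0005 -0.097 ]] Fu -9.54 0.46
```

Call:
send_rows([
  {"delta_pos": [0.002,0,0],"delta_rot": [0,0,0]},
  {"delta_pos": [0.002,0,0],"delta_rot": [0,0,0]},
])

```text
time_s: 27.15
position: [0.5982, 0.0073, 0.0344]
tool_rot: [-3.141, 0.003, 1.334]
force: [-4.4, -9.5, 5.3]
grip_width: 0.0194
grip_force: 30.0
```

```bash
python3 -c "
from h import *
feel()"
```

```text
[[ 0.0005 -0.0967]] Fu -9.98 0.24
```

Call:
send_rows([
  {"delta_pos": [0.001,0,0],"delta_rot": [0,0,0]},
  {"delta_pos": [0.001,0,0],"delta_rot": [0,0,0]},
])

```text
time_s: 27.65
position: [0.5983, 0.0074, 0.0344]
tool_rot: [-3.141, 0.003, 1.334]
force: [-4.3, -11.5, 6.3]
grip_width: 0.0193
grip_force: 30.0
```

```bash
python3 -c "
from h import *
feel()"
```

```text
[[ 0.0005 -0.0966]] Fu -11.13 0.76
```

Call:
send_rows([
  {"delta_pos": [0.001,0,0],"delta_rot": [0,0,0]},
  {"delta_pos": [0.001,0,0],"delta_rot": [0,0,0]},
])

```text
time_s: 28.15
position: [0.5983, 0.0075, 0.0344]
tool_rot: [-3.141, 0.004, 1.334]
force: [-4.4, -10.3, 5.4]
grip_width: 0.0195
grip_force: 30.0
```

```bash
python3 -c "
from h import *
feel()"
```

```text
[[ 0.0005 -0.0965]] Fu -11.07 0.43
```

Call:
send_rows([
  {"delta_pos": [-0.002,0,0],"delta_rot": [0,0,0]},
  {"delta_pos": [-0.004,0,0],"delta_rot": [0,0,0]},
  {"delta_pos": [-0.004,0,0],"delta_rot": [0,0,0]},
])

```text
time_s: 28.75
position: [0.5983, 0.0074, 0.0344]
tool_rot: [-3.142, 0.002, 1.334]
force: [-3.6, -6.5, 5.1]
grip_width: 0.0194
grip_force: 30.0
```

```bash
python3 -c "
from h import *
feel()"
```

```text
[[ 0.0005 -0.0965]] Fu -7.58 0.56
```

Call:
send_rows([
  {"delta_pos": [-0.002,0,0],"delta_rot": [0,0,0]},
  {"delta_pos": [-0.004,0,0],"delta_rot": [0,0,0]},
  {"delta_pos": [-0.004,0,0],"delta_rot": [0,0,0]},
])

```text
time_s: 29.35
position: [0.5983, 0.0074, 0.0344]
tool_rot: [3.141, 0.001, 1.334]
force: [-2.8, -3.0, 5.3]
grip_width: 0.0191
grip_force: 30.0
```

```bash
python3 -c "
from h import *
feel()"
```

```text
[[ 0.0005 -0.0966]] Fu -3.73 0.35
```

Call:
send_rows([
  {"delta_pos": [0,0,0],"delta_rot": [0,0,0]},
  {"delta_pos": [0,0,0],"delta_rot": [0,0,0]},
  {"delta_pos": [0,0,0],"delta_rot": [0,0,0]},
  {"delta_pos": [0,0,0],"delta_rot": [0,0,0]},
  {"delta_pos": [0,0,-0.1],"delta_rot": [0,0,0]},
  {"delta_pos": [0,0,-0.25],"delta_rot": [0,0,0]},
  {"delta_pos": [0,0,-0.4],"delta_rot": [0,0,0]},
  {"delta_pos": [0,0,-0.55],"delta_rot": [0,0,0]},
  {"delta_pos": [0,0,-0.55],"delta_rot": [0,0,0]},
  {"delta_pos": [0,0,-0.55],"delta_rot": [0,0,0]},
], gripper=50)

```text
time_s: 30.65
position: [0.5986, 0.0082, 0.1721]
tool_rot: [3.14, -0.0, 1.334]
force: [-0.3, 0.2, -0.6]
grip_width: 0.0458
grip_force: 0.0
```

```bash
python3 -c "
from h import *
c=imaging.get_calibration('wrist');im=imaging.read_camera('wrist');print(r.get_state()['position'])
cv2.imwrite('pics/w10.png',im[:,:,::-1])
h=cv2.cvtColor(im,cv2.COLOR_RGB2HSV);m=cv2.inRange(h,(6,150,120),(20,255,255));m[:,:290]=0;m[:,345:]=0;m[260:]=0;m[:100]=0
q=cv2.boundingRect(m);print(q,'tab -y edge',rk(ray(c,[(316,q[1]+q[3])],.0445)))
RNG['blue']=((92,80,60),(125,255,255));lids(im,c)"
```

```text
[0.59780013 0.0082578  0.17067965]
(305, 188, 23, 16) tab -y edge [[ 0.0007 -0.1034]]
red (296, 95, 41, 81) [315.9 134.7] [[ 0.0006 -0.0439]] bottom/top edge [-0.0812 -0.0099]
blue (296, 52, 40, 42) [315.6  72.4] [[0.0003 0.0087]] bottom/top edge [-0.009   0.0252]
```

View pics/w10.png

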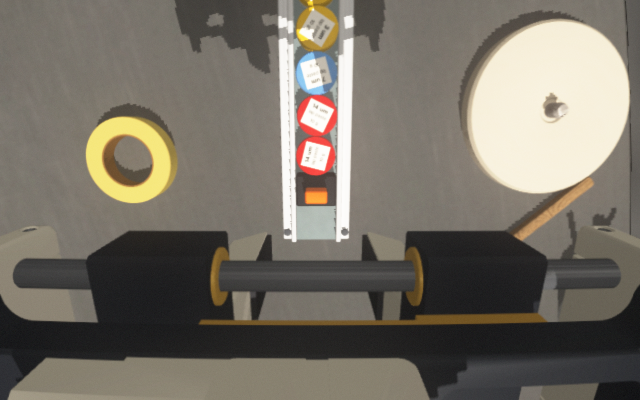

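The row is closed up in the right order: yellow at row 28, blue (317,73), red (317,116) and red (316,156) against the stop. The stop held its place as I unloaded it, and the gripper is clear. Handing in.

```bash
python3 -c "
from rig import close_job
print(close_job())"
```

```text
the job is handed in; nothing more can be done
None
```

The blue pot is back in the rack between the yellow and red pots, the stop holds the row with an estimated 3.5 N of spring pressure, and the job is handed in; the result came back without a verdict.

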